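# Bring the round specimen under the lens

## Robot

A 6-joint arm with a two-finger parallel gripper is mounted at the origin on the work surface. World frame = base frame: x ahead of the robot, y to its left, z up, the work surface at z = 0. Lengths are in mm, angles in degrees, forces in N, time in s.
With the tool pointing down it reaches from about 350 to 850 mm from the base axis. Payload 8.1 kg.
Tool frame: the origin (TCP) lies between the finger pads; the fingertips stand 22 mm ahead of it and the grasp point (between the pads) lies 3 mm ahead of it; z points along the fingers, y is the line along which they close (so a half turn about z gives the same grasp; the last joint's range is limited). The gripper opens to 85 mm and grips with 20 to 120 N. Pads are 22 mm wide; open, the fingers measure 114 mm over their backs; the gripper's body (76 mm by 85 mm) begins 54 mm behind the grasp point. The pads swing forward as they close: fully open they stand 13 mm farther back than shut.
Start: joints at [69.706, 7.471, 85.268, -0, 87.261, -4.893], TCP at [159.323, 578.465, 253.292] pointing down, gripper open.
Joint ranges: [-169.43, 169.43], [-51.17, 129.36], [1.28, 143.12], [-76.62, 256.62], [0, 156.53], [-152.29, 152.29]. Speed limits (degrees/s): [136.94, 136.94, 159.86, 180, 180, 180].

## Interface

Orientations are given as [roll, pitch, yaw] about the fixed x, y, z axes, in that order (R = Rz(yaw) Ry(pitch) Rx(roll)).
In Python, from bench import sense, snapshot, calibration, hand_in gives the robot as it stands.
- The arm moves only by the shell command python3 -m crank 'ROWS' [FORCE]. ROWS is JSON, a list of rows, each a list of 5 numbers: the shift along the tool's x, y, z in cm, then the turn about the tool's z in rad, then the finger opening in cm, from 0 to 8.54. A call has 1 to 20 rows; each row is the pose to reach, as a shift and turn from the pose commanded when the call began, along the tool's axes at that moment; what a row does not reach only later rows make up. A row lasts 1/10 s, in which the tool goes at most 50 mm and 8.59 degrees, less where a joint would pass 70% of its speed; a pose out of reach is approached as far as the arm can. A call with a gripper value outside its range is refused whole. The fingers move at their own pace and stop on an object; FORCE is the grip in N (left out, the last holds). Time passes only in rows, so rows that repeat a pose let the fingers close. It gives the time, the measured TCP pose, the force, the opening and the grip force at its end, in the units of the state.
- sense(): the state, without advancing time (a new reading comes with each control period).
- snapshot(name): name is "scene" or "top" or "wrist"; returns (picture, depth): 384x512x3 uint8, red, green, blue; 384x512 float32, mm along the optical axis (not along the pixel's ray), 0 where there is no reading.
- calibration(name): a dict with "fovy" (degrees; the focal length in pixels is half the picture's height over the tangent of half this angle, whatever the lens; pixels are square), "cx", "cy" (the principal point, pixels), "k1" (the pictures are not rectified: a ray, as slopes to the right and down, at radius r is drawn at 1 + k1 r^2 times it, then the intrinsics apply), "rvec" (rotation vector, rad) and "tvec" (3), from world to camera coordinates, as OpenCV has them; the wrist camera has in their place "tool_from_camera" (4x4, takes a point from camera to tool coordinates, whose origin is the TCP and whose axes are the flange's). Camera axes: x right, y down, z forward; pixel columns grow to the right and rows downward; lengths in mm; the calibration is good to about 2 mm. A picture is of the moment at which its call begins: read the wrist's pose just before it. calibration takes no time and is no camera call.
- hand_in(): hands the job in; it is judged then, once.
The state is a dict: "time": time; "joint_pos": joint angles; "qd": joint speeds; "joint_efforts": joint torques, N m; "tool_pos": TCP position; "tcp_rot": TCP orientation; "ft_force": force on the tool from outside, world axes, zero at the start; "wrist_torque": the same for the moment, N m; "finger_gap": finger opening in mm; "grip_force": force on a finger pad.
Only numpy, scipy, OpenCV 4.12 (cv2) and the standard library are available. Lean on these libraries where they do the work, as an engineer would, in place of code of your own. Each camera call takes 0.05 s, during which the arm holds its last target. There are 200 camera calls.

## Task

With a fingertip, push on the arms of the specimen wheel until the round specimen mount sits centred over the lit window of the light base, then push the lens arm round to its stop so that the lens is over it. Pick nothing up, do not touch either specimen mount, do not shove the base about the bench, leave the dish, tweezers and jar alone, and finish clear of everything.

Things in the scene. Friction and masses are not known exactly. Their poses are not given: they have to be found in the camera images.
- light_base: White enamelled light base standing loose on the bench (2.5 kg, 28 mm high): a disc 230 mm across with a lobe to one side that carries the lens post. Origin: on the bench under the wheel's axis; z up. In its frame (mm) the lit window is at (0, 85) and the lens post at (100, 105).
- window (a point): Centre of the lit window in the base's top: a white disc 44 mm across in a flat black surround 72 mm across, 30 mm above the bench, 85 mm from the wheel's axis.
- wheel_hub (a point): Point on the wheel's vertical axis, 54 mm above the bench, level with the arms' tops. Black hub 32 mm across (its screw reaches 63 mm) and four straight aluminium arms, 90 degrees apart, 10 mm wide, 14 mm tall (40 to 54 mm above the bench), each ending in a hoop 39 mm across centred 85 mm from the axis. Bare arm: 16 to 65 mm from the axis. Two hoops are empty.
- round_mount: The round specimen mount: a grey disc 34 mm across and 11 mm thick with a round steel face, fixed on top of one hoop of the wheel, from 51 to 62 mm above the bench. Origin: centre of its underside. Not to be touched.
- square_mount: The square specimen mount: a grey block 30 mm square and 11 mm thick with a square steel face, fixed on top of the hoop opposite the round mount, from 51 to 62 mm above the bench. Origin: centre of its underside. Not to be touched.
- wheel (a joint): Turn of the wheel, rad, positive anticlockwise seen from above. At 0, or any whole turn, the round mount is exactly over the window. It turns either way, past a full turn, against a light friction (0.05 N m) and stays where it is left.
- lens_post (a point): Point on the lens arm's vertical pivot axis, half-way up the arm (79 mm above the bench), on a steel post; the pivot's screw reaches 90 mm.
- lens_center (a point): Centre of the lens: a clear glass in a black ring 58 mm across, 102 mm from the pivot axis, on a straight black arm 12 mm wide; arm and ring reach from about 72 to 86 mm above the bench, so they pass over the mounts. Centre 79 mm above the bench.
- lens (a joint): Swing of the lens arm, rad. 0: at its stop, lens exactly over the window. It grows as the arm swings out clockwise seen from above (away from the wheel), to 1.6. Light friction (0.04 N m); it stays where it is left.
- petri_dish: Shallow glass dish, 90 mm across, 16 mm high, loose on the bench; origin under its centre. A bystander.
- tweezers: Dark steel tweezers, 125 mm long along their x, 6 mm thick, lying loose on the bench; origin under the middle. A bystander.
- jar: Small closed jar, 48 mm across, 60 mm high, loose on the bench; origin under its centre. A bystander.

How it is judged (in metres and radians):
On the way, in this order (a step that is already met when the one before it is completed fails the run):
1. the round mount is centred over the lit window and the wheel is still (horizontal distance between round_mount and window below 0.008 m and velocity of joint wheel between -0.05 and 0.05 rad/s), for 0.2 s.
2. the lens has been swung in over the window (horizontal distance between each of lens_center, round_mount and window below 0.008 m), for 0.2 s.
At the end, for the whole second after the job is handed in: The centre of the round mount and the centre of the lens are each within 8 mm, seen from above, of the window's centre; wheel and lens are still; the base stands flat, within 25 mm of where it began (all of step 2 and velocity of joint wheel between -0.05 and 0.05 rad/s and velocity of joint lens between -0.05 and 0.05 rad/s and distance of light_base from where it was at the start of the episode below 0.025 m and angle between light_base's own z axis and vertical below 0.05 rad); the robot touches nothing.
It fails at once if a specimen mount is touched (over 1 N) (contact force between any of the fingers, the arm and round_mount above 1 N or contact force between any of the fingers, the arm and square_mount above 1 N).
It fails at once if the base is shoved more than 25 mm, lifted or tipped (distance of light_base from where it was at the start of the episode above 0.025 m or height (world z) of light_base above 0.01 m or angle between light_base's own z axis and vertical above 0.1 rad).
It fails at once if the dish, tweezers or jar is moved more than 20 mm (distance of any of petri_dish, tweezers, jar from where it was at the start of the episode above 0.02 m).
It also fails if it takes over 58 s, if anything falls off the work surface, if the arm or the gripper's body presses on something with over 40 N, if the wrist force passes 120 N, or if a joint passes its speed limit or range.

## Working session

There is one attempt and no reset: what is moved stays moved. The work goes in short steps, Python scripts to look and compute and a shell command to move; the robot and the scene stay as the last step left them, time stands still between calls to the robot, and variables do not carry over. Pictures are saved under pics/ and viewed, at most 10 in all, crops included, and the job is handed in when it is done.

```bash
mkdir -p pics
cat > h.py <<'E'
import numpy as np, cv2
from bench import sense, snapshot, calibration, hand_in
from scipy.spatial.transform import Rotation as R
def cam(n):
    c=calibration(n); f=192/np.tan(np.radians(c["fovy"]/2))
    if n=="wrist":
        s=sense(); T=np.eye(4); T[:3,:3]=R.from_euler("xyz",s["tcp_rot"],degrees=True).as_matrix(); T[:3,3]=s["tool_pos"]
        T=T@np.array(c["tool_from_camera"])
    else:
        T=np.eye(4); r=cv2.Rodrigues(np.array(c["rvec"],float))[0]; T[:3,:3]=r.T; T[:3,3]=-r.T@np.array(c["tvec"]).ravel()
    return c,f,T
def px2w(cm,u,v,z):
    "pixel -> world on plane z"
    c,f,T=cm; x=np.array([(u-c["cx"])/f,(v-c["cy"])/f]); y=x.copy()
    for _ in range(20): y=x/(1+c["k1"]*(y@y))
    d=T[:3,:3]@np.r_[y,1]; o=T[:3,3]
    return (o+d*(z-o[2])/d[2])[:2]
def w2px(cm,p):
    c,f,T=cm; q=T[:3,:3].T@(np.array(p,float)-T[:3,3]); y=q[:2]/q[2]; y=y*(1+c["k1"]*(y@y))
    return f*y+[c["cx"],c["cy"]]
def save(n,name):
    cm=cam(n); im,d=snapshot(n); cv2.imwrite(f"pics/{name}.png",im[:,:,::-1]); return cm,im,d
E
python3 - <<'E'
from h import *
print(sense()); 
for n in("top","scene"): 
    cm,im,d=save(n,n); print(cm)
E
```

```text
{'time': 0.0, 'joint_pos': array([ 6.97076705e+01,  7.51610967e+00,  8.53300926e+01, -8.13696086e-04,
        8.72621898e+01, -4.89228811e+00]), 'qd': array([ 0.04242804,  0.01998088, -0.03328752,  0.02348009, -0.03372063,
       -0.10797995]), 'joint_efforts': array([-1.89771417e-03, -5.69410908e+01, -5.00545442e+01, -2.70640221e-04,
        1.50946289e-02, -1.72465332e-05]), 'tool_pos': array([159.128529  , 577.97457426, 252.22616691]), 'tcp_rot': array([-1.79891933e+02, -8.43424911e-03,  1.64599990e+02]), 'ft_force': array([-0.7435024 ,  0.33339596,  0.38753964]), 'wrist_torque': array([-0.00290162, -0.00304276,  0.01659026]), 'grip_force': 0.0, 'finger_gap': 85.39643298363046}
({'fovy': 44.63515040453337, 'cx': 258.75458213136426, 'cy': 194.10633774574904, 'k1': -0.05620632495648728, 'rvec': array([ 2.10299639, -2.15144031,  0.11527631]), 'tvec': array([ -5.49728995, 639.08122349, 792.62620504])}, np.float64(467.7356482836475), array([[-1.98253187e-02, -9.89012521e-01,  1.46496381e-01,
         5.15833476e+02],
       [-9.99003923e-01,  2.54543733e-02,  3.66502070e-02,
        -5.08091408e+01],
       [-3.99764872e-02, -1.45623857e-01, -9.88532029e-01,
         8.76382101e+02],
       [ 0.00000000e+00,  0.00000000e+00,  0.00000000e+00,
         1.00000000e+00]]))
({'fovy': 45.340033400701095, 'cx': 256.82967940703656, 'cy': 198.47812602095988, 'k1': -0.031567805321614406, 'rvec': array([ 0.66631478,  2.49152897, -1.28884548]), 'tvec': array([ 573.23351479,  -94.76018834, 1116.85703724])}, np.float64(459.66629483048075), array([[-8.61756747e-01,  2.78559832e-01, -4.24004397e-01,
         9.93936526e+02],
       [ 5.07015155e-01,  5.01936639e-01, -7.00710528e-01,
         5.39519015e+02],
       [ 1.76335348e-02, -8.18818680e-01, -5.73781341e-01,
         5.53132184e+02],
       [ 0.00000000e+00,  0.00000000e+00,  0.00000000e+00,
         1.00000000e+00]]))
```

View pics/top.png

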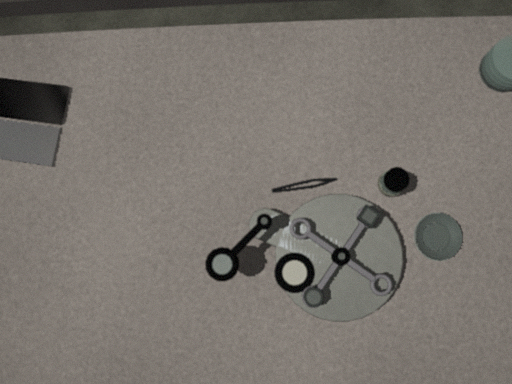

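View pics/scene.png

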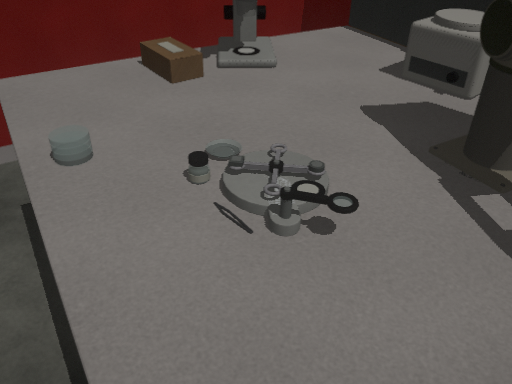

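Run:
```python
from h import *
im=cv2.imread("pics/top.png")[180:330,200:410]
cv2.imwrite("pics/topc.png",cv2.resize(im,None,fx=3.8,fy=3.8,interpolation=cv2.INTER_CUBIC))
cm=cam("top")
for n,u,v,z in [("hub",341,256,60),("win",294.5,272.5,30),("m1",315,296,62),("m2",370,215.5,62),("h1",302,228.5,54),("h2",382,284.5,54),("post",264.5,221,88),("lens",222,264,84),("jar",397,180,60),("tw1",274,190,3),("tw2",336,180,3),("dish",439,236,8)]: print(n,px2w(cm,u,v,z).round(1))
```

```text
hub [ 525.3 -160.3]
win [498.3 -80.4]
m1 [ 458.6 -113. ]
m2 [ 594.  -213.4]
h1 [574.8 -95. ]
h2 [ 475.  -229.5]
post [586.5 -30.4]
lens [515.9  42.9]
jar [ 655.7 -264.6]
tw1 [652.4 -47.4]
tw2 [ 668.4 -164.8]
dish [ 558.  -349.2]
```

View pics/topc.png

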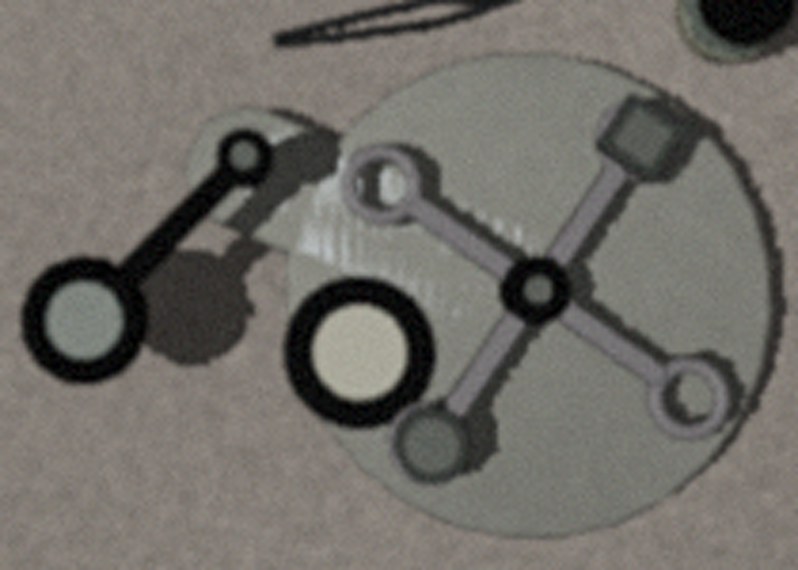

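```bash
cat >> h.py <<'E'
C0=dict(p=np.array([159.323,578.465,253.292]),yaw=164.6)
def rel(p0,yaw0,p,yaw):
    "row (cm, rad) from commanded pose to a down-pointing pose"
    M=R.from_euler("xyz",[180,0,yaw0],degrees=True).as_matrix()
    return np.r_[M.T@(np.array(p)-p0)/10, -np.radians((yaw-yaw0+180)%360-180)].round(2)
def u(a): a=np.radians(a); return np.array([np.cos(a),np.sin(a)])
def finger(hub,th,r,s,z): return np.r_[np.array(hub)+r*u(th)+s*u(th+90),z]
E
python3 - <<'E'
from h import *
print(rel(C0["p"],164.6,finger([525.3,-160.3],233.4,42,30,203),143.4))
E
```

```text
[-56.18 -66.51   5.03   0.37]
```

```bash
python3 -m crank '[[-56.2,-66.5,0,0.37,0],[-56.2,-66.5,0,0.37,0],[-56.2,-66.5,0,0.37,0],[-56.2,-66.5,0,0.37,0],[-56.2,-66.5,0,0.37,0],[-56.2,-66.5,0,0.37,0],[-56.2,-66.5,0,0.37,0],[-56.2,-66.5,0,0.37,0],[-56.2,-66.5,0,0.37,0],[-56.2,-66.5,0,0.37,0],[-56.2,-66.5,0,0.37,0],[-56.2,-66.5,0,0.37,0],[-56.2,-66.5,0,0.37,0],[-56.2,-66.5,0,0.37,0],[-56.2,-66.5,0,0.37,0],[-56.2,-66.5,0,0.37,0],[-56.2,-66.5,0,0.37,0],[-56.2,-66.5,0,0.37,0],[-56.2,-66.5,0,0.37,0],[-56.2,-66.5,0,0.37,0]]'
python3 - <<'E'
from h import *
cm,im,d=save("wrist","w1"); s=sense(); print(s["time"],s["tool_pos"],s["tcp_rot"],s["finger_gap"]); print(cm[2][:3,3])
E
```

```text
time: 2.1
tool_pos: [524.1, -211.8, 252.5]
tcp_rot: [-180.0, -0.1, 143.3]
ft_force: [0.0, 1.0, 0.3]
finger_gap: -0.2
grip_force: 0.0
2.15 [ 524.13416352 -211.19111375  252.80124729] [ 1.79993747e+02 -7.65783719e-02  1.43406057e+02] -0.005951865380060397
[ 458.21168458 -162.48459155  372.35908189]
```

View pics/w1.png

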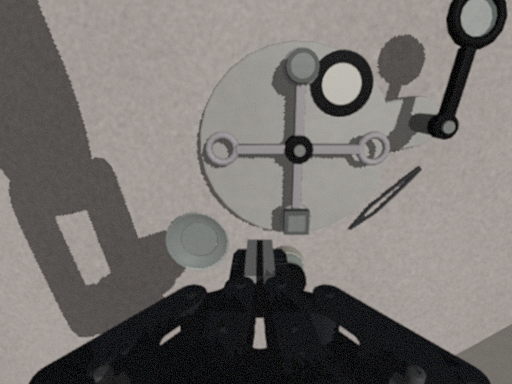

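Run:
```python
from h import *
cm=cam("wrist")
P={n:px2w(cm,a,b,z) for n,a,b,z in [("hub",299.5,149.5,62),("win",341.5,83,30),("m1",302.5,66,62),("m2",296.5,221.5,62),("h1",374,148,54),("h2",221.5,148.5,54),("post",446,126,89),("lens",477.5,15,86)]}
for n in P:
    d=P[n]-P["hub"]; print(n,P[n].round(1),np.hypot(*d).round(1),np.degrees(np.arctan2(d[1],d[0])).round(1)%360)
p0=C0["p"].copy(); y0=164.6
```

```text
hub [ 525.2 -158.4] 0.0 0.0
win [498.4 -78.3] 84.4 108.5
m1 [ 458.1 -109. ] 83.3 143.6
m2 [ 592.6 -208.3] 83.9 323.5
h1 [574.5 -90.7] 83.8 53.9
h2 [ 474.8 -226.6] 84.7 233.6
post [585.2 -29.7] 142.0 65.0
lens [514.3  41.2] 199.9 93.1
```

```bash
python3 - <<'E'
from h import *
M=R.from_euler("xyz",[180,0,164.6],degrees=True).as_matrix()
p0=C0["p"]+M@np.array([-562,-665,0]); y0=164.6-np.degrees(.37); print(p0,y0)
H=[525.3,-159.3]
print(rel(p0,y0,finger(H,233.5,42,30,65),143.5))
for th,s in [(233.5,30),(233.5,24),(233.5,17)]+[(t,16) for t in (231,228,225,222,219,216,213,210,207,204.5,202,200.5,199.5,199)]+[(199,16)]+[(199,24),(199,30)]:
    print(rel(p0,y0,finger(H,th,42,s,65),th-90).tolist(),end=",")
E
python3 -m crank '[[0,0,5,0,0],[0,0,10,0,0],[0,0,15,0,0],[0,0,18,0,0],[0,0,18.83,0,0],[0,0,18.83,0,0]]'
```

```text
[ 524.54979905 -211.90098184  253.292     ] 143.40056158015955
[ 0.07  0.07 18.83 -0.  ]
[0.07, 0.07, 18.83, -0.0],[0.67, 0.07, 18.83, -0.0],[1.37, 0.07, 18.83, -0.0],[1.65, 0.0, 18.83, 0.04],[1.88, -0.06, 18.83, 0.09],[2.11, -0.12, 18.83, 0.15],[2.34, -0.17, 18.83, 0.2],[2.57, -0.2, 18.83, 0.25],[2.81, -0.22, 18.83, 0.3],[3.04, -0.23, 18.83, 0.36],[3.28, -0.22, 18.83, 0.41],[3.51, -0.21, 18.83, 0.46],[3.71, -0.18, 18.83, 0.5],[3.9, -0.15, 18.83, 0.55],[4.01, -0.13, 18.83, 0.57],[4.09, -0.11, 18.83, 0.59],[4.13, -0.1, 18.83, 0.6],[4.13, -0.1, 18.83, 0.6],[3.47, -0.55, 18.83, 0.6],[2.97, -0.89, 18.83, 0.6],time: 2.75
tool_pos: [523.7, -210.5, 64.3]
tcp_rot: [-180.0, -0.1, 143.5]
ft_force: [-0.2, -0.0, -0.1]
finger_gap: 0.1
grip_force: 0.0
```

```bash
python3 -m crank '[[0.67,0.07,0,0,0],[1.2,0.07,0,0,0],[1.4,0.07,0,0,0],[1.65,0,0,0.04,0],[1.88,-0.06,0,0.09,0],[2.11,-0.12,0,0.15,0],[2.34,-0.17,0,0.2,0],[2.57,-0.2,0,0.25,0],[2.81,-0.22,0,0.3,0],[3.04,-0.23,0,0.36,0],[3.28,-0.22,0,0.41,0],[3.51,-0.21,0,0.46,0],[3.71,-0.18,0,0.5,0],[3.9,-0.15,0,0.55,0],[4.01,-0.13,0,0.57,0],[4.09,-0.11,0,0.59,0],[4.13,-0.1,0,0.6,0],[4.13,-0.1,0,0.6,0]]'
python3 - <<'E'
from h import *
cm,im,d=save("wrist","w2"); s=sense(); print(s["ft_force"]);
E
```

```text
time: 4.55
tool_pos: [491.0, -188.2, 65.3]
tcp_rot: [180.0, 0.0, 109.0]
ft_force: [0.2, -1.3, 1.4]
finger_gap: -0.2
grip_force: 0.7
[ 0.95761893 -1.22581307  0.52411505]
```

View pics/w2.png

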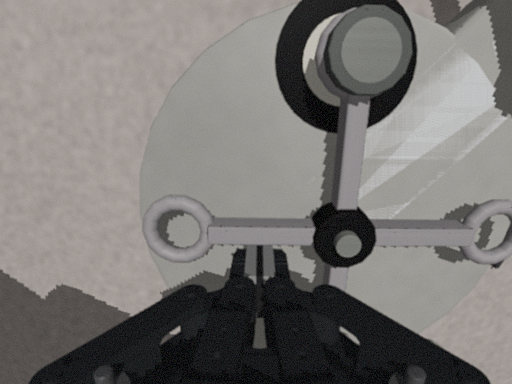

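Run:
```python
from h import *
cm=cam("wrist")
P={n:px2w(cm,a,b,z) for n,a,b,z in [("hub",348,244,63),("win",346,62,30),("m1",372,49,62),("hoop2",179,228,54)]}
for n in P:
    d=P[n]-P["hub"]; print(n,P[n].round(1),np.hypot(*d).round(1),np.degrees(np.arctan2(d[1],d[0])).round(1)%360)
cm,im,d=save("top","t2")
cv2.imwrite("pics/t2c.png",cv2.resize(im[180:330,200:410,::-1],None,fx=3.8,fy=3.8,interpolation=cv2.INTER_CUBIC))
```

```text
hub [ 524.6 -158.1] 0.0 0.0
win [498.5 -79.7] 82.7 108.4
m1 [499.1 -78.2] 84.0 107.7
hoop2 [ 445.9 -180.9] 81.9 196.1
```

View pics/t2c.png

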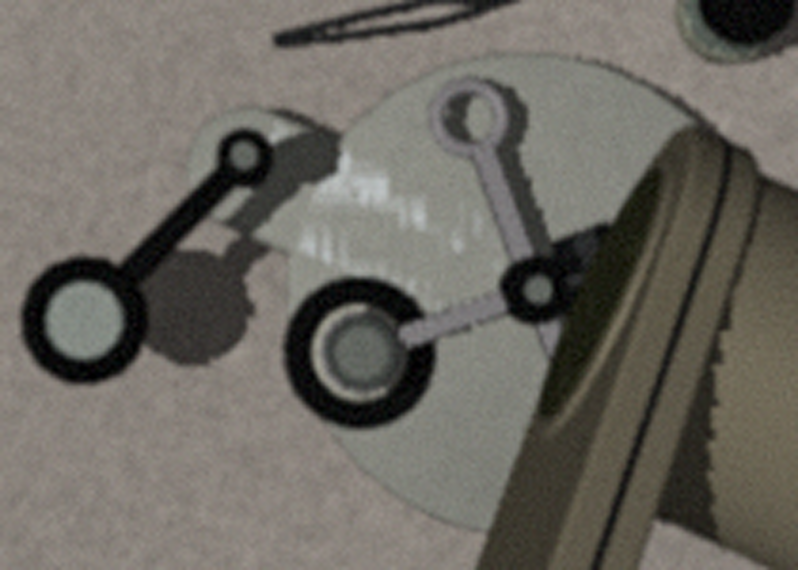

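Run:
```python
from h import *
s=sense();print(s["tool_pos"],s["tcp_rot"])
H=[525.3,-159.3]; p0=finger(H,199,42,16,65); y0=109.0; print(p0)
print(rel(p0,y0,finger(H,199,42,28,65),109),rel(p0,y0,finger(H,199,42,28,155),109))
Q=[585.5,-30]
f=lambda th,s,z: np.r_[np.array(Q)+45*u(th)-s*u(th+90),z]
print(rel(p0,y0,f(134.6,35,155),44.6),rel(p0,y0,f(134.6,35,96),44.6))
p1=f(134.6,35,96)
for th,s in [(134.6,25),(134.6,18)]+[(t,17) for t in np.r_[139:205:5,207,208.5,209.6,210.5,211]]+[(209,17.),(209,25),(209,35)]:
    print([float(th)],rel(p1,44.6,f(th,s,96),th-90).tolist())
```

```text
[ 490.86417209 -188.1762658    65.07729359] [1.79994097e+02 9.72535795e-03 1.09050194e+02]
[ 490.7973103 -188.1021597   65.       ]
[-1.2  0.   0.  -0. ] [-1.2  0.  -9.  -0. ]
[17.44 15.31 -9.    1.12] [17.44 15.31 -3.1   1.12]
[134.6] [-1.0, -0.0, -0.0, -0.0]
[134.6] [-1.7, -0.0, -0.0, -0.0]
[139.0] [-2.15, -0.12, -0.0, -0.08]
[144.0] [-2.56, -0.22, -0.0, -0.16]
[149.0] [-2.97, -0.28, -0.0, -0.25]
[154.0] [-3.39, -0.31, -0.0, -0.34]
[159.0] [-3.81, -0.3, -0.0, -0.43]
[164.0] [-4.23, -0.25, -0.0, -0.51]
[169.0] [-4.64, -0.17, -0.0, -0.6]
[174.0] [-5.04, -0.06, -0.0, -0.69]
[179.0] [-5.43, 0.1, 0.0, -0.77]
[184.0] [-5.81, 0.28, 0.0, -0.86]
[189.0] [-6.17, 0.5, 0.0, -0.95]
[194.0] [-6.51, 0.75, 0.0, -1.04]
[199.0] [-6.82, 1.02, 0.0, -1.12]
[204.0] [-7.11, 1.33, 0.0, -1.21]
[207.0] [-7.28, 1.52, 0.0, -1.26]
[208.5] [-7.35, 1.62, 0.0, -1.29]
[209.6] [-7.41, 1.69, 0.0, -1.31]
[210.5] [-7.45, 1.75, 0.0, -1.32]
[211.0] [-7.47, 1.79, 0.0, -1.33]
[209.0] [-7.38, 1.65, 0.0, -1.3]
[209.0] [-7.16, 0.88, 0.0, -1.3]
[209.0] [-6.89, -0.08, -0.0, -1.3]
```

```bash
python3 -m crank '[[-0.6,0,0,0,0],[-1.2,0,0,0,0],[-1.2,0,-5,0,0],[-1.2,0,-9,0,0],[-1.2,0,-9,0,0],[17.4,15.3,-9,1.12,0],[17.4,15.3,-9,1.12,0],[17.4,15.3,-9,1.12,0],[17.4,15.3,-9,1.12,0],[17.4,15.3,-9,1.12,0],[17.4,15.3,-9,1.12,0],[17.4,15.3,-9,1.12,0],[17.4,15.3,-9,1.12,0],[17.4,15.3,-9,1.12,0],[17.4,15.3,-9,1.12,0]]'
python3 - <<'E'
from h import *
cm,im,d=save("top","t3")
cv2.imwrite("pics/t3c.png",cv2.resize(im[180:330,200:410,::-1],None,fx=3.8,fy=3.8,interpolation=cv2.INTER_CUBIC))
E
```

```text
time: 6.15
tool_pos: [578.7, 26.0, 154.5]
tcp_rot: [-180.0, 0.0, 45.1]
ft_force: [-0.3, -0.1, 0.3]
finger_gap: -0.4
grip_force: 0.0
```

View pics/t3c.png

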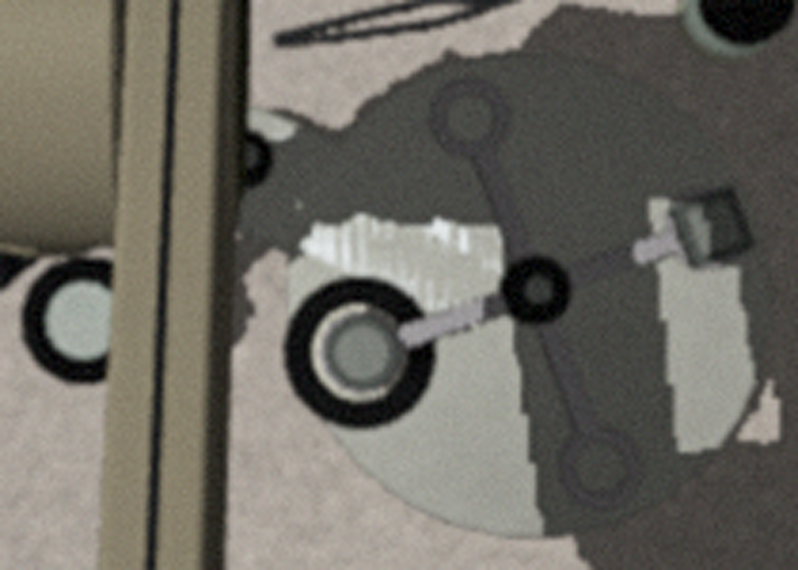

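The mount has stayed centred over the window: mount and white disc are both at about (360,350) in the crop. Next I lower the fingertip beside the lens arm and sweep the arm in.

```bash
python3 -m crank '[[0,0,3,0,0],[0,0,5,0,0],[0,0,5.9,0,0],[0,0,5.9,0,0]]'
python3 -m crank '[[-1.0,0,0,0,0],[-1.6,0,0,0,0],[-2.15,-0.12,0,-0.08,0],[-2.56,-0.22,0,-0.16,0],[-2.97,-0.28,0,-0.25,0],[-3.39,-0.31,0,-0.34,0],[-3.81,-0.3,0,-0.43,0],[-4.23,-0.25,0,-0.51,0],[-4.64,-0.17,0,-0.6,0],[-5.04,-0.06,0,-0.69,0],[-5.43,0.1,0,-0.77,0],[-5.81,0.28,0,-0.86,0],[-6.17,0.5,0,-0.95,0],[-6.51,0.75,0,-1.04,0],[-6.82,1.02,0,-1.12,0],[-7.11,1.33,0,-1.21,0],[-7.28,1.52,0,-1.26,0],[-7.35,1.62,0,-1.29,0],[-7.38,1.65,0,-1.3,0],[-7.38,1.65,0,-1.3,0]]'
python3 - <<'E'
from h import *
cm,im,d=save("wrist","w4")
E
```

```text
time: 6.6
tool_pos: [577.5, 26.1, 94.3]
tcp_rot: [-179.9, 0.1, 44.9]
ft_force: [-0.8, 0.2, 0.8]
finger_gap: 0.1
grip_force: 0.0
time: 8.6
tool_pos: [538.2, -37.4, 97.1]
tcp_rot: [179.9, 0.0, 119.3]
ft_force: [-1.4, 4.5, 2.4]
finger_gap: 0.1
grip_force: 2.1
```

View pics/w4.png

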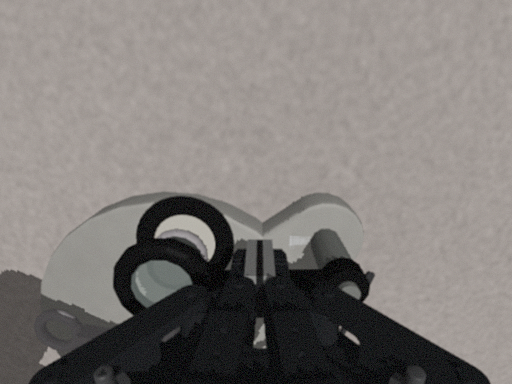

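```bash
python3 -m crank '[[0.8,0,0,0,0],[2,0,0,0,0],[2,0,-5,0,0],[2,0,-10,0,0],[2,0,-14,0,0],[7,0,-15,0,0],[12,0,-15,0,0],[17,0,-15,0,0],[22,0,-15,0,0],[22,0,-15,0,0],[22,0,-15,0,0]]'
python3 - <<'E'
from h import *
cm,im,d=save("top","t5")
cv2.imwrite("pics/t5c.png",cv2.resize(im[180:330,200:410,::-1],None,fx=3.8,fy=3.8,interpolation=cv2.INTER_CUBIC))
E
```

```text
time: 9.75
tool_pos: [429.3, 155.7, 246.0]
tcp_rot: [180.0, 0.0, 119.5]
ft_force: [0.8, -0.9, -0.9]
finger_gap: 0.5
grip_force: 0.0
```

View pics/t5c.png

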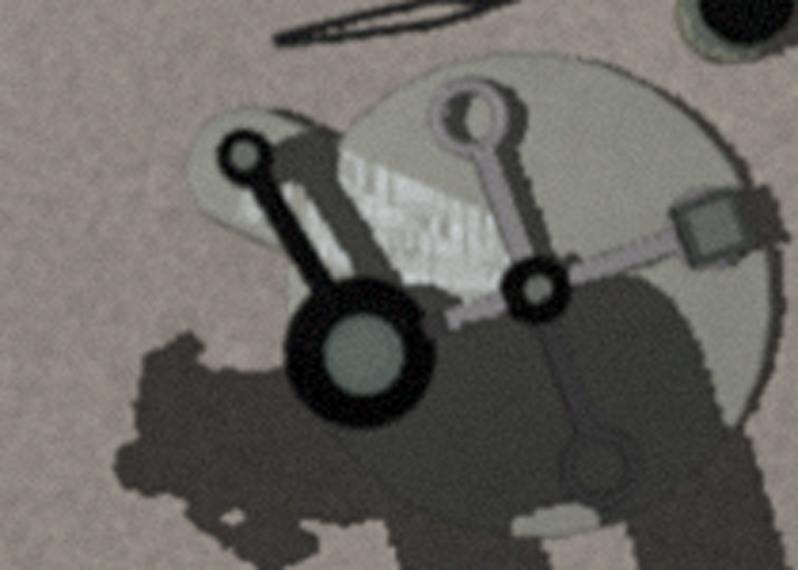

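Run:
```python
from h import *
cm=cam("top"); k=lambda a,b,z: px2w(cm,200+a/3.8,180+b/3.8,z).round(1)
print("lens",k(364,354,83),"win",k(360,352,30),"post",k(245,157,89),"hub",k(538,288,63),"sq",k(716,227,62))
```

```text
lens [498.2 -80.7] win [498.  -80.9] post [585.9 -30.4] hub [ 525.6 -160.9] sq [ 551.2 -242.9]
```

```bash
python3 -c "
from bench import hand_in
print(hand_in())"
```

```text
the job is handed in; nothing more can be done
None
```

Handed in at about 10 s: by the last camera measurements the round mount is within about 2 mm of the window's centre and the lens within about 1 mm, the base and bystanders look unmoved, and the arm is clear; no verdict was returned.

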